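# Four clicks more pressure on the block press

### The job

The last proof came out pale: turn the dial on top of the block press four clicks clockwise (seen from above) by gently pushing its upright fin round with a fingertip, and leave it resting in the fourth stop. Do not let it go past the fourth click at any time, do not lift or shift the press, and leave everything else on the table where it is.

Things in the scene. Friction and masses are not known exactly. Their poses are not given: they have to be found in the camera images.
- press: Heavy grey block-printing press (4 kg) standing loose on the table: base 220 x 180 mm, bridge 200 x 160 mm on four posts with its top 110 mm above the table, a flat steel index ring 132 mm across (top at 115 mm) with 12 dark ticks on the bridge, and a thin pull lever ending in a black ball, reaching 189 mm out to +x at about 80 mm height. Origin: centre of its underside; z up.
- dial (a joint): Angle of the dial in rad: 0 at the start (its lowest stop, with an end stop just before it), growing as it turns clockwise seen from above. It clicks into a stop every 30 degrees (0.5236): between stops it resists, hardest about a quarter of the way between (about 2.5 to 4.5 N at the fin), and once past half-way between two stops it runs on by itself into the next. The stops go on beyond the fourth.
- dial_centre (a point): On the dial's vertical axis, at the top face of its flat disc (127 mm above the table). The disc is black plastic, 110 mm across, 12 mm thick, with a round boss 26 mm across standing 18 mm above the disc at its middle.
- fin (a point): Middle of the outer part of the dial's fin, 42 mm from the axis and 14 mm above the disc's top face (141 mm above the table). The fin is an upright aluminium plate standing on the disc and turning with it, pointing straight out from the axis: from 14 to 54 mm from the axis, 9 mm thick, top 28 mm above the disc. It is the only fin; at the start it points away at about 240 degrees (anticlockwise from the press's x axis).
- ink_jar: Bystander: closed ink jar, 60 mm across, 65 mm tall, standing; origin at the centre of its underside.
- ink_tin: Bystander: flat round ink tin, 72 mm across, 43 mm tall; origin at the centre of its underside.
- marker: Bystander: capped marker pen lying down, 130 mm long, 17 mm thick; origin under its middle, x along it.
- gouge: Bystander: lino gouge lying down, red handle 60 mm long, 20 mm thick, thin steel blade to +x, 126 mm overall; origin on the table at the blade end of the handle.
- brayer: Bystander: ink roller, rubber roll 100 mm long along y, 34 mm thick, handle reaching 180 mm to -x; origin under the middle of the roll.
- lino_block: Bystander: red block 80 x 60 x 22 mm lying flat; origin at the centre of its underside.

How it is judged:
By the outcome, as a careful person would: the job done as asked, in the order asked, and still so for the second after the job is handed in, with the robot touching nothing.
It also fails if it takes over 40 s, if anything falls off the work surface, if the arm or the gripper's body presses on something with over 40 N, if the wrist force passes 120 N, or if a joint passes its speed limit or range.

### The arm

A 7-joint arm with a two-finger parallel gripper is mounted at the origin on the work surface. World frame = base frame: x ahead of the robot, y to its left, z up, the work surface at z = 0. Lengths are in mm, angles in rad, forces in N, time in s.
With the tool pointing down it reaches from about 400 to 850 mm from the base axis. Payload 10.4 kg.
Tool frame: the origin (TCP) lies between the finger pads; the fingertips stand 17 mm ahead of it and the grasp point (between the pads) lies 2 mm behind it; x points along the fingers, z is the direction in which the jaws open and shut, and the axes are right-handed (so a half turn about x gives the same grasp; the last joint's range is limited). The gripper opens to 87 mm and grips with 3 to 60 N. Pads are 19 mm wide; open, the fingers measure 117 mm over their backs; the gripper's body (75 mm by 190 mm) begins 51 mm behind the grasp point.
Start: joints at [-1.316, 0.332, -0.065, 1.46, 0.022, 1.35, -0.088], TCP at [171.386, 601.063, 239.576] pointing down, gripper open.
Joint ranges: [-2.6, 2.6], [-0.5, 2.12], [-1.47, 1.34], [0.16, 2.42], [-1.27, 4.41], [0.06, 2.06], [-2.6, 2.6]. Speed limits (rad/s): [2.22, 2.22, 2.79, 2.79, 3.14, 3.14, 3.14].

### API

Orientations are given as [roll, pitch, yaw] about the fixed x, y, z axes, in that order (R = Rz(yaw) Ry(pitch) Rx(roll)).
In Python, from station import arm gives the robot as it stands.
- The arm moves only by the tool send_rows, never from a script. Its argument "plan" is a list of rows, each a list of 2 entries, a list of its own where there are three numbers: the shift along the tool's x, y, z in mm, then the turn, a rotation vector about the tool's x, y, z in rad. In form: [[[tx, ty, tz], [wx, wy, wz]], ...]. A call has 1 to 5 rows; each row is the pose to reach, as a shift and turn from the pose commanded when the call began, along the tool's axes at that moment; what a row does not reach only later rows make up. A row lasts 1/8 s, in which the tool goes at most 62.5 mm and 10.7 degrees, less where a joint would pass 70% of its speed; a pose out of reach is approached as far as the arm can. A call with a gripper value outside its range is refused whole. "gripper" is the closure in counts, from 0 (fully open) to 255 (shut), set as the call begins (left out, the last holds). The fingers move at their own pace and stop on an object; "squeeze" is the grip in N (left out, the last holds). Time passes only in rows, so rows that repeat a pose let the fingers close. It gives the time, the measured TCP pose, the force and the opening at its end, in the units of the state.
- arm.read_state(): the state, without advancing time (a new reading comes with each control period).
- arm.get_image(name): name is "scene" or "top" or "wrist"; returns a dict with "image" (384x512x3 uint8, blue, green, red), "depth" (384x512 float32, mm along the optical axis (not along the pixel's ray), 0 where there is no reading), "intrinsics" (3x3 intrinsics, pixels), "position" and "attitude" of the camera in the world. Camera axes: x right, y up, looking along -z (the intrinsics and any distortion apply to the point x, -y, -z); pixel columns grow to the right and rows downward; lengths in mm; the calibration is good to about 2 mm. A picture is of the moment at which its call begins.
- arm.close_job(): hands the job in, once; it reports no verdict.
The state is a dict: "time_s": time; "joint_pos": joint angles; "joint_velocities": joint speeds; "joint_efforts": joint torques, N m; "tcp_pos": TCP position; "ee_rot": TCP orientation; "contact_force": force on the tool from outside, world axes, zero at the start; "moment": the same for the moment, N m; "gripper_width": finger opening in mm.
Only numpy, scipy, OpenCV 4.12 (cv2) and the standard library are available. Lean on these libraries where they do the work, as an engineer would, in place of code of your own. Each camera call takes 0.05 s, during which the arm holds its last target. There are 200 camera calls.

## Working session

There is one attempt and no reset: what is moved stays moved. The work goes in short steps, Python scripts to look and compute and a tool call to move; the robot and the scene stay as the last step left them, time stands still between calls to the robot, and variables do not carry over. Pictures are saved under pics/ and viewed, about 8 in all and at most 12, crops included, and the job is handed in when it is done.

Besides the shell and the picture viewer there is one more tool, called after "Request:" by a JSON object that holds its "api" and its "payload", one argument or row to a line. send_rows: Moves the arm, as the interface text tells. Its arguments: {"type":"object","properties":{"plan":{"type":"array"},"gripper":{"type":"number"},"squeeze":{"type":"number"}},"required":["plan"]}

```bash
ls; mkdir -p pics; python3 - <<'E'
from station import arm
import cv2,numpy as np
s=arm.read_state(); print({k:np.round(v,3) for k,v in s.items()})
d={}
for n in("scene","top"):
    f=arm.get_image(n); cv2.imwrite(f'pics/{n}0.png',f["image"]); print(n,f["intrinsics"],f["position"],f["attitude"])
    np.savez(f'{n}0.npz',**f)
E
```

```text
pics
{'time_s': np.float64(0.0), 'joint_pos': array([-1.316,  0.333, -0.065,  1.461,  0.022,  1.35 , -0.088]), 'joint_velocities': array([-0.001, -0.002, -0.   , -0.001, -0.   ,  0.001,  0.001]), 'joint_efforts': array([ 1.0000e-03, -6.2326e+01,  2.5000e-02, -3.8990e+01, -6.1000e-02,
        4.0000e-02,  0.0000e+00]), 'tcp_pos': array([171.296, 600.7  , 238.78 ]), 'ee_rot': array([-3.108,  1.569, -1.815]), 'contact_force': array([-0.859, -0.287, -0.049]), 'moment': array([0.046, 0.015, 0.025]), 'gripper_width': np.float64(87.047)}
scene [[437.98981674   0.         255.14557534]
 [  0.         437.98981674 190.75014636]
 [  0.           0.           1.        ]] [1156.65434499  227.44559029 1126.2190311 ] [6.26132595e-01 1.40122380e-03 1.93091698e+00]
top [[421.82274397   0.         251.47293115]
 [  0.         421.82274397 196.09184573]
 [  0.           0.           1.        ]] [ 297.11515648  -42.27306209 1307.97062978] [ 1.50492274e-01 -2.94806243e-04 -1.56254760e+00]
```

View pics/top0.png

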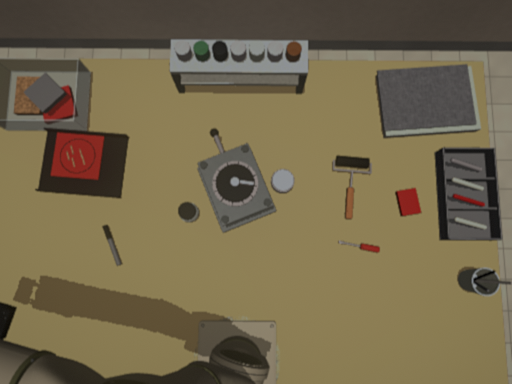

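View pics/scene0.png

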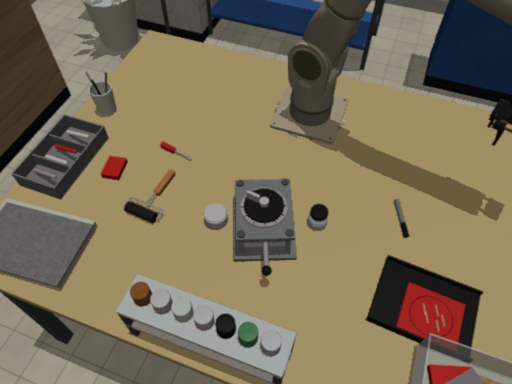

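The top view shows the press at about (236,185), with the boss at (235,182). The fin points right (world -y), the lever runs up-left to (214,132), and the jar and tin stand at either side. Next I'll measure these with depth.

```bash
cat > h.py <<'E'
import numpy as np
from scipy.spatial.transform import Rotation as R
def cloud(f):
    K=f["intrinsics"];d=f["depth"].astype(float);v,u=np.mgrid[:384,:512]
    p=np.stack([(u-K[0,2])*d/K[0,0],-(v-K[1,2])*d/K[1,1],-d],-1)
    w=p.reshape(-1,3)@R.from_euler('xyz',f["attitude"]).as_matrix().T+f["position"]
    w[d.ravel()==0]=np.nan
    return w.reshape(384,512,3)
def tool(s): return R.from_euler('xyz',s["ee_rot"]).as_matrix()
E
python3 - <<'E'
from h import *; import cv2
for n in("top","scene"):
    f=np.load(n+'0.npz'); P=cloud(f)
    b=dict(top=(slice(120,240),slice(190,290)),scene=(slice(170,270),slice(225,305)))[n]
    Q=P[b].reshape(-1,3); im=f["image"][b].reshape(-1,3)
    print(n,"table z",np.nanmedian(P[250:300,300:330,2]) if n=="top" else np.nanmedian(P[100:130,200:250,2]))
    z=Q[:,2]
    print("hist",np.histogram(z[np.isfinite(z)],bins=range(60,190,6)))
    br=(z>98)&(z<122); r=cv2.minAreaRect(Q[br][:,:2].astype(np.float32)); print("bridge",r)
    up=(z>136)&(z<170); U=Q[up]; print("up",len(U)); print(np.round(np.c_[U,im[up].mean(1)],0).astype(int).tolist())
    ball=(z>60)&(z<100); 
    dk=(im.mean(1)<60)&(z>118)&(z<134); print("disc circle",cv2.minEnclosingCircle(Q[dk][:,:2].astype(np.float32)),dk.sum())
T=tool({"ee_rot":[-3.108,1.569,-1.815]});print(T)
E
```

```text
top table z 0.2811191362974341
hist (array([  36,   34,   10,   36,   82,   15,    5,  273, 1644,  647,  266,
        763,   50,   19,   57,   23,   25,    0,    0,    0,    0]), array([ 60,  66,  72,  78,  84,  90,  96, 102, 108, 114, 120, 126, 132,
       138, 144, 150, 156, 162, 168, 174, 180, 186]))
bridge ((514.474365234375, 6.962677001953125), (200.4252471923828, 160.1226348876953), 22.595314025878906)
up 128
[[525, 14, 143, 120], [524, 11, 145, 140], [524, 8, 146, 145], [525, 6, 143, 143], [524, 3, 147, 140], [525, 0, 144, 117], [521, 16, 149, 124], [521, 14, 147, 143], [521, 11, 148, 147], [522, 8, 144, 147], [522, 5, 144, 147], [521, 3, 146, 148], [521, 0, 148, 141], [522, -3, 143, 114], [518, 17, 147, 140], [519, 14, 146, 148], [517, 11, 152, 146], [519, 8, 146, 146], [518, 5, 148, 146], [519, 3, 144, 147], [519, 0, 146, 149], [519, -3, 146, 133], [516, 19, 145, 98], [516, 17, 145, 143], [515, 14, 147, 150], [515, 11, 149, 146], [516, 8, 145, 145], [516, 5, 144, 145], [515, 2, 148, 146], [516, 0, 146, 149], [516, -3, 147, 137], [514, -9, 156, 131], [514, -12, 156, 143], [51
[... 5304 characters left out ...]
[519, 14, 145, 160], [519, 17, 146, 159], [517, 20, 145, 147], [513, 21, 141, 104], [524, 2, 141, 94], [523, 5, 141, 130], [525, 8, 145, 153], [523, 10, 144, 157], [524, 13, 146, 160], [524, 16, 149, 155], [523, 19, 147, 137], [520, 21, 146, 105], [527, 9, 143, 107], [527, 12, 145, 111], [523, 13, 140, 113], [524, 16, 144, 111], [521, 18, 141, 95], [518, 20, 138, 71], [526, 8, 137, 75], [526, 11, 138, 76], [524, 14, 138, 77], [523, 16, 138, 78], [524, 19, 140, 73]]
disc circle ((544.4193115234375, -3.660369634628296), 85.20108795166016) 882
[[-4.34322308e-04 -9.61662115e-01  2.74236737e-01]
 [-1.74302915e-03  2.74237075e-01  9.61660537e-01]
 [-9.99998387e-01 -6.03320027e-05 -1.79531238e-03]]
```

Both views agree: the dial centre is about (514.5, 8), the press yaw about 22.4° and the fin at about 262.4°. The boss, fin and disc heights match the sizes given. I'll shut the gripper and travel at height.

Request:
{"api": "send_rows", "payload": {
  "plan": [
    [[0,-50,-30],[-0.145,0,0]],
    [[0,-105,-62],[-0.145,0,0]],
    [[0,-160,-95],[-0.145,0,0]],
    [[0,-215,-127],[-0.145,0,0]],
    [[0,-270,-160],[-0.145,0,0]]
  ],
  "gripper": 255,
  "squeeze": 20
}}

```text
time_s: 0.72
tcp_pos: [384.4, 375.4, 239.4]
ee_rot: [1.751, 1.571, -3.094]
contact_force: [0.3, 0.0, -0.2]
gripper_width: 45.0
```

```bash
cat >> h.py <<'E'
def to(target,yaw):  # target xyz, tool-z yaw deg -> shift & turn in tool axes, from measured pose
    from station import arm
    s=arm.read_state();T=tool(s);a=np.radians(yaw)
    z=np.array([np.cos(a),np.sin(a),0]);x=np.array([0,0,-1.]);G=np.c_[x,np.cross(z,x),z]
    print("t",round(float(s["time_s"]),2),"pos",np.round(s["tcp_pos"],1),"zyaw",round(float(np.degrees(np.arctan2(T[1,2],T[0,2]))),1),"F",np.round(s["contact_force"],1),"w",round(float(s["gripper_width"]),1))
    print("shift",np.round(T.T@(np.array(target)-s["tcp_pos"]),1),"turn",np.round(R.from_matrix(T.T@G).as_rotvec(),3),"j7",round(float(s["joint_pos"][6]),2))
E
python3 -c "
from h import *
to([534,-37,239],82.4)"
```

```text
t 0.72 pos [384.4 375.4 239.4] zyaw 82.4 F [ 0.3  0.  -0.2] w 45.0
shift [   0.4 -202.8 -388.9] turn [-0. -0. -0.] j7 0.59
```

Request:
{"api": "send_rows", "payload": {
  "plan": [
    [[0,-25,-48],[0,0,0]],
    [[0,-52,-100],[0,0,0]],
    [[0,-79,-152],[0,0,0]],
    [[0,-106,-204],[0,0,0]],
    [[0,-130,-250],[0,0,0]]
  ]
}}

```text
time_s: 1.35
tcp_pos: [479.4, 109.9, 239.4]
ee_rot: [0.498, 1.571, 1.935]
contact_force: [0.2, 0.5, 0.3]
gripper_width: 1.6
```

```bash
python3 -c "
from h import *
to([534,-37,239],82.4)"
```

```text
t 1.35 pos [479.4 109.9 239.4] zyaw 82.3 F [0.2 0.5 0.3] w 1.6
shift [   0.4  -73.7 -138.3] turn [-0.001  0.    -0.   ] j7 1.13
```

Request:
{"api": "send_rows", "payload": {
  "plan": [
    [[0,-25,-45],[0,0,0]],
    [[0,-50,-90],[0,0,0]],
    [[0,-68,-125],[0,0,0]],
    [[0,-68,-125],[0,0,0]],
    [[0,-68,-125],[0,0,0]]
  ]
}}

```text
time_s: 1.98
tcp_pos: [529.7, -19.9, 239.2]
ee_rot: [1.248, 1.57, 2.687]
contact_force: [-0.0, 0.7, -0.0]
gripper_width: 0.5
```

```bash
python3 - <<'E'
from h import *
from station import arm
import cv2
to([534,-37,170],82.4)
f=arm.get_image("wrist");cv2.imwrite('pics/w1.png',f["image"])
E
```

```text
t 1.98 pos [529.7 -19.9 239.2] zyaw 82.4 F [-0.   0.7 -0. ] w 0.5
shift [ 69.2  -6.6 -16.4] turn [ 0.     0.    -0.001] j7 1.44
```

View pics/w1.png

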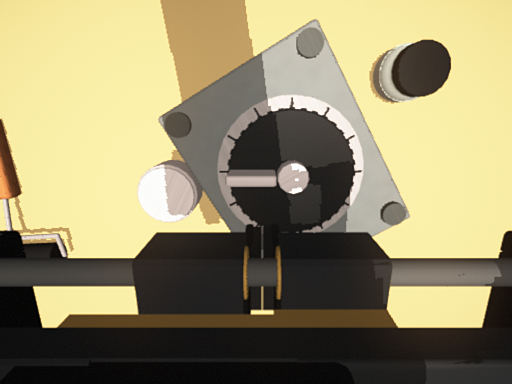

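The wrist view shows the fin at (250,178), the boss at (293,177), and the shut fingers at (262,265) on the far side of the fin. I'll refine the dial pose from this view and go down.

```bash
cat >> h.py <<'E'
def dial(name="wrist"):
    from station import arm; import cv2
    f=arm.get_image(name);P=cloud(f).reshape(-1,3);im=f["image"].reshape(-1,3).mean(1)
    g=np.hypot(P[:,0]-514.5,P[:,1]-8)
    B=P[(abs(P[:,2]-145)<5)&(g<20)]; F=P[(abs(P[:,2]-155)<4)&(g<62)&(g>17)]
    D=P[(abs(P[:,2]-127)<4)&(im<60)&(g<70)]
    c,r=cv2.minEnclosingCircle(B[:,:2].astype(np.float32)); m=F[:,:2].mean(0)
    print(name,"boss",np.round(c,1),round(r,1),"median",np.round(np.median(B[:,:2],0),1),"fin",np.round(m,1),len(F),"ang",round(float(np.degrees(np.arctan2(*(m-c)[::-1]))%360),1), "z",np.round(np.median(F[:,2]),1),np.round(np.median(D[:,2]),1))
    return f
E
python3 -c "
from h import *
dial();dial('top')"
```

```text
wrist boss [511.8   4.8] 15.6 median [512.2   7.4] fin [508.2 -26.8] 542 ang 263.4 z 154.1 126.3
top boss [0. 0.] 0.0 median [nan nan] fin [nan nan] 0 ang nan z nan nanh.py:22: RuntimeWarning: Mean of empty slice.
  c,r=cv2.minEnclosingCircle(B[:,:2].astype(np.float32)); m=F[:,:2].mean(0)
  ret = um.true_divide(
  return _methods._mean(a, axis=axis, dtype=dtype,
  ret = ret.dtype.type(ret / rcount)
```

Request:
{"api": "send_rows", "payload": {
  "plan": [
    [[20,-3,-10],[0,0,0]],
    [[45,-6,-16],[0,0,0]],
    [[60,-6,-16],[0,0,0]],
    [[60,-6,-16],[0,0,0]]
  ]
}}

```text
time_s: 2.62
tcp_pos: [533.2, -36.5, 178.8]
ee_rot: [1.675, 1.569, 3.114]
contact_force: [-0.1, 0.3, 0.1]
gripper_width: 0.6
```

```bash
python3 - <<'E'
from h import *
to([534,-37,151],82.4)
E
```

```text
t 2.62 pos [533.2 -36.5 178.8] zyaw 82.5 F [-0.1  0.3  0.1] w 0.6
shift [27.8 -0.9 -0.4] turn [ 0.001 -0.    -0.002] j7 1.5
```

Request:
{"api": "send_rows", "payload": {
  "plan": [
    [[10,0,0],[0,0,0]],
    [[20,0,0],[0,0,0]],
    [[28,-1,0],[0,0,0]],
    [[28,-1,0],[0,0,0]]
  ]
}}

```text
time_s: 3.12
tcp_pos: [534.5, -37.5, 150.8]
ee_rot: [1.827, 1.57, -3.018]
contact_force: [-0.1, -0.7, 1.1]
gripper_width: 0.3
```

```bash
cat >> h.py <<'E'
C=np.array([513.5,7.5]); A0=262.4
def pose(phi,off=14,r=42):
    a=np.radians(A0-phi);u=np.array([np.cos(a),np.sin(a)]);return [*(C+r*u+off*np.array([-u[1],u[0]])),151.0],A0-phi-180
def go(*pp,**k):
    for p in pp: print(p,end=" ");to(*pose(p,**k))
E
python3 -c "
from h import *
go(-4,0,5,10,15,20)"
```

```text
-4 t 3.12 pos [534.5 -37.5 150.8] zyaw 82.4 F [-0.1 -0.7  1.1] w 0.3
shift [-0.2  9.8  0.9] turn [-0.07  -0.    -0.001] j7 1.52
0 t 3.12 pos [534.5 -37.5 150.8] zyaw 82.4 F [-0.1 -0.7  1.1] w 0.3
shift [-0.2 12.7 -0.2] turn [-0.    -0.    -0.001] j7 1.52
5 t 3.12 pos [534.5 -37.5 150.8] zyaw 82.4 F [-0.1 -0.7  1.1] w 0.3
shift [-0.2 16.4 -1.2] turn [ 0.087 -0.    -0.001] j7 1.52
10 t 3.12 pos [534.5 -37.5 150.8] zyaw 82.4 F [-0.1 -0.7  1.1] w 0.3
shift [-0.1 20.2 -2. ] turn [ 0.174 -0.    -0.001] j7 1.52
15 t 3.12 pos [534.5 -37.5 150.8] zyaw 82.4 F [-0.1 -0.7  1.1] w 0.3
shift [-0.1 24.1 -2.4] turn [ 0.262 -0.    -0.001] j7 1.52
20 t 3.12 pos [534.5 -37.5 150.8] zyaw 82.4 F [-0.1 -0.7  1.1] w 0.3
shift [-0.1 27.9 -2.4] turn [ 0.349 -0.    -0.001] j7 1.52
```

Request:
{"api": "send_rows", "payload": {
  "plan": [
    [[0,6,0],[0,0,0]],
    [[0,11,0],[0,0,0]],
    [[0,14,-0.5],[0.035,0,0]],
    [[0,17,-1.3],[0.1,0,0]],
    [[0,19,-1.7],[0.14,0,0]]
  ]
}}

```text
time_s: 3.75
tcp_pos: [516.4, -36.8, 151.9]
ee_rot: [-1.318, 1.568, -0.023]
contact_force: [4.9, -2.1, -2.0]
gripper_width: 0.4
```

```bash
python3 -c "
from h import *
go(8,12,16,18,20)"
```

```text
8 t 3.75 pos [516.4 -36.8 151.9] zyaw 74.2 F [ 4.9 -2.1 -2. ] w 0.4
shift [ 0.9  0.7 -0.1] turn [-0.004  0.001  0.002] j7 1.36
12 t 3.75 pos [516.4 -36.8 151.9] zyaw 74.2 F [ 4.9 -2.1 -2. ] w 0.4
shift [ 0.9  3.7 -1. ] turn [0.066 0.001 0.002] j7 1.36
16 t 3.75 pos [516.4 -36.8 151.9] zyaw 74.2 F [ 4.9 -2.1 -2. ] w 0.4
shift [ 0.9  6.7 -1.6] turn [0.136 0.001 0.002] j7 1.36
18 t 3.75 pos [516.4 -36.8 151.9] zyaw 74.2 F [ 4.9 -2.1 -2. ] w 0.4
shift [ 0.9  8.2 -1.9] turn [0.171 0.001 0.002] j7 1.36
20 t 3.75 pos [516.4 -36.8 151.9] zyaw 74.2 F [ 4.9 -2.1 -2. ] w 0.4
shift [ 0.9  9.7 -2.1] turn [0.206 0.001 0.002] j7 1.36
```

Request:
{"api": "send_rows", "payload": {
  "plan": [
    [[0,2,-0.5],[0.03,0,0]],
    [[0,4,-1],[0.07,0,0]],
    [[0,6,-1.5],[0.12,0,0]],
    [[0,7,-1.7],[0.15,0,0]],
    [[0,7,-1.7],[0.15,0,0]]
  ]
}}

```text
time_s: 4.38
tcp_pos: [508.4, -36.3, 151.6]
ee_rot: [0.774, 1.571, 1.922]
contact_force: [0.7, -0.3, 1.3]
gripper_width: 0.4
```

```bash
python3 - <<'E'
from h import *
from station import arm
import cv2
go(18,22,30)
f=arm.get_image("wrist");cv2.imwrite('pics/w2.png',f["image"])
f=arm.get_image("scene");cv2.imwrite('pics/s2.png',cv2.resize(f["image"][160:280,200:330],None,fx=4,fy=4))
E
```

```text
18 t 4.38 pos [508.4 -36.3 151.6] zyaw 65.8 F [ 0.7 -0.3  1.3] w 0.4
shift [ 0.6  0.3 -0.3] turn [ 0.024  0.    -0.   ] j7 1.21
22 t 4.38 pos [508.4 -36.3 151.6] zyaw 65.8 F [ 0.7 -0.3  1.3] w 0.4
shift [ 0.6  3.3 -1.1] turn [ 0.094  0.    -0.   ] j7 1.21
30 t 4.38 pos [508.4 -36.3 151.6] zyaw 65.8 F [ 0.7 -0.3  1.3] w 0.4
shift [ 0.6  9.4 -2. ] turn [ 0.233  0.    -0.   ] j7 1.21
```

View pics/w2.png

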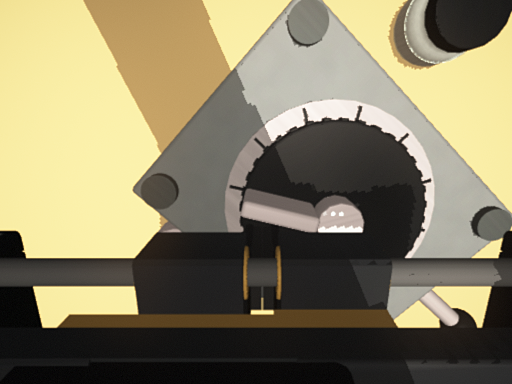

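The fin has clicked ahead: it now runs (245,203)–(320,222), clear of the finger, and the force has dropped to about 1 N. I'll measure its angle by depth.

```bash
cat >> h.py <<'E'
def fin():
    from station import arm; import cv2
    for n in("wrist","scene"):
        f=arm.get_image(n);P=cloud(f).reshape(-1,3);b=f["image"].reshape(-1,3).mean(1);g=np.hypot(*(P[:,:2]-C).T)
        F=P[(abs(P[:,2]-154.5)<3)&(g<60)&(g>12)&(b>60)][:,:2].astype(np.float32)
        if len(F)<8: print(n,"few",len(F)); continue
        vx,vy,x,y=cv2.fitLine(F,cv2.DIST_HUBER,0,.01,.01).ravel();m=F.mean(0)-C
        if vx*m[0]+vy*m[1]<0:vx,vy=-vx,-vy
        print(n,len(F),"dial by line %.1f by mean %.1f"%((A0-np.degrees(np.arctan2(vy,vx)))%360,(A0-np.degrees(np.arctan2(m[1],m[0])))%360))
E
python3 -c "
from h import *
fin();go(24,28,32,36,40)"
```

```text
wrist 1347 dial by line 30.4 by mean 32.4
scene few 2
24 t 4.58 pos [508.5 -36.4 151.5] zyaw 65.8 F [ 0.5 -0.1  0.3] w 0.6
shift [ 0.5  5.  -1.4] turn [ 0.129  0.    -0.   ] j7 1.21
28 t 4.58 pos [508.5 -36.4 151.5] zyaw 65.8 F [ 0.5 -0.1  0.3] w 0.6
shift [ 0.5  8.  -1.9] turn [ 0.199  0.    -0.   ] j7 1.21
32 t 4.58 pos [508.5 -36.4 151.5] zyaw 65.8 F [ 0.5 -0.1  0.3] w 0.6
shift [ 0.5 11.1 -2.1] turn [ 0.269  0.    -0.   ] j7 1.21
36 t 4.58 pos [508.5 -36.4 151.5] zyaw 65.8 F [ 0.5 -0.1  0.3] w 0.6
shift [ 0.5 14.2 -2.2] turn [ 0.339  0.    -0.   ] j7 1.21
40 t 4.58 pos [508.5 -36.4 151.5] zyaw 65.8 F [ 0.5 -0.1  0.3] w 0.6
shift [ 0.5 17.3 -2. ] turn [ 0.408  0.    -0.   ] j7 1.21
```

One click is confirmed (30.4°). Now for the second.

Request:
{"api": "send_rows", "payload": {
  "plan": [
    [[0,4,-1.2],[0.1,0,0]],
    [[0,8,-1.9],[0.2,0,0]],
    [[0,11,-2.1],[0.27,0,0]],
    [[0,14,-2.2],[0.34,0,0]],
    [[0,16,-2.1],[0.38,0,0]]
  ]
}}

```text
time_s: 5.2
tcp_pos: [493.5, -32.4, 151.6]
ee_rot: [-1.34, 1.569, -0.574]
contact_force: [3.5, -3.4, -1.9]
gripper_width: 0.7
```

```bash
python3 -c "
from h import *
go(42,45,48)"
```

```text
42 t 5.2 pos [493.5 -32.4 151.6] zyaw 43.9 F [ 3.5 -3.4 -1.9] w 0.7
shift [ 0.6  3.5 -0.7] turn [0.061 0.    0.001] j7 0.8
45 t 5.2 pos [493.5 -32.4 151.6] zyaw 43.9 F [ 3.5 -3.4 -1.9] w 0.7
shift [ 0.6  5.8 -1.2] turn [0.113 0.    0.001] j7 0.8
48 t 5.2 pos [493.5 -32.4 151.6] zyaw 43.9 F [ 3.5 -3.4 -1.9] w 0.7
shift [ 0.6  8.1 -1.6] turn [0.166 0.    0.001] j7 0.8
```

Request:
{"api": "send_rows", "payload": {
  "plan": [
    [[0,2,-0.4],[0.03,0,0]],
    [[0,4,-0.9],[0.07,0,0]],
    [[0,6,-1.2],[0.12,0,0]],
    [[0,7,-1.5],[0.15,0,0]],
    [[0,7,-1.5],[0.15,0,0]]
  ]
}}

```text
time_s: 5.82
tcp_pos: [487.0, -27.6, 151.5]
ee_rot: [1.643, 1.57, 2.261]
contact_force: [0.2, -0.3, -0.5]
gripper_width: 0.3
```

```bash
python3 -c "
from h import *
fin();go(54,58,62,66,70)"
```

```text
wrist 1343 dial by line 60.4 by mean 62.3
scene few 2
54 t 5.92 pos [487.1 -27.7 151.5] zyaw 35.5 F [-0.1  0.4  0. ] w 0.4
shift [ 0.5  4.6 -1.5] turn [ 0.123  0.    -0.   ] j7 0.64
58 t 5.92 pos [487.1 -27.7 151.5] zyaw 35.5 F [-0.1  0.4  0. ] w 0.4
shift [ 0.5  7.7 -2. ] turn [ 0.193  0.    -0.   ] j7 0.64
62 t 5.92 pos [487.1 -27.7 151.5] zyaw 35.5 F [-0.1  0.4  0. ] w 0.4
shift [ 0.5 10.8 -2.3] turn [ 0.263  0.    -0.   ] j7 0.64
66 t 5.92 pos [487.1 -27.7 151.5] zyaw 35.5 F [-0.1  0.4  0. ] w 0.4
shift [ 0.5 13.8 -2.4] turn [ 0.333  0.    -0.   ] j7 0.64
70 t 5.92 pos [487.1 -27.7 151.5] zyaw 35.5 F [-0.1  0.4  0. ] w 0.4
shift [ 0.5 16.9 -2.2] turn [ 0.402  0.    -0.   ] j7 0.64
```

Two clicks are in (60.4°).

Request:
{"api": "send_rows", "payload": {
  "plan": [
    [[0,4,-1.2],[0.1,0,0]],
    [[0,8,-2],[0.2,0,0]],
    [[0,11,-2.3],[0.27,0,0]],
    [[0,14,-2.4],[0.34,0,0]],
    [[0,16,-2.3],[0.38,0,0]]
  ]
}}

```text
time_s: 6.55
tcp_pos: [476.2, -17.0, 151.5]
ee_rot: [-1.362, 1.57, -1.126]
contact_force: [1.1, -4.9, -0.9]
gripper_width: 0.7
```

Request:
{"api": "send_rows", "payload": {
  "plan": [
    [[0,2,-0.4],[0.03,0,0]],
    [[0,4,-0.9],[0.07,0,0]],
    [[0,6,-1.2],[0.12,0,0]],
    [[0,7,-1.5],[0.15,0,0]],
    [[0,7,-1.5],[0.15,0,0]]
  ]
}}

```text
time_s: 7.18
tcp_pos: [472.8, -9.3, 151.5]
ee_rot: [1.717, 1.57, 1.806]
contact_force: [0.3, -0.7, 0.2]
gripper_width: 0.5
```

```bash
python3 -c "
from h import *
fin();go(84,88,92,96,100)"
```

```text
wrist 1330 dial by line 90.2 by mean 92.0
scene few 6
84 t 7.28 pos [472.9  -9.5 151.5] zyaw 5.1 F [ 0.6 -0.   0.1] w 0.6
shift [ 0.5  4.3 -1.4] turn [ 0.117 -0.    -0.   ] j7 0.05
88 t 7.28 pos [472.9  -9.5 151.5] zyaw 5.1 F [ 0.6 -0.   0.1] w 0.6
shift [ 0.5  7.4 -1.9] turn [ 0.187 -0.    -0.   ] j7 0.05
92 t 7.28 pos [472.9  -9.5 151.5] zyaw 5.1 F [ 0.6 -0.   0.1] w 0.6
shift [ 0.5 10.4 -2.2] turn [ 0.256 -0.    -0.   ] j7 0.05
96 t 7.28 pos [472.9  -9.5 151.5] zyaw 5.1 F [ 0.6 -0.   0.1] w 0.6
shift [ 0.5 13.5 -2.3] turn [ 0.326 -0.    -0.   ] j7 0.05
100 t 7.28 pos [472.9  -9.5 151.5] zyaw 5.1 F [ 0.6 -0.   0.1] w 0.6
shift [ 0.5 16.6 -2.2] turn [ 0.396 -0.    -0.   ] j7 0.05
```

Three clicks are in (90.2°). The fourth uses the same motion, stopping just past half-way.

Request:
{"api": "send_rows", "payload": {
  "plan": [
    [[0,4,-1.2],[0.1,0,0]],
    [[0,8,-2],[0.2,0,0]],
    [[0,11,-2.3],[0.27,0,0]],
    [[0,14,-2.4],[0.34,0,0]],
    [[0,15.5,-2.3],[0.38,0,0]]
  ]
}}

```text
time_s: 7.9
tcp_pos: [469.0, 4.8, 151.5]
ee_rot: [-1.988, 1.57, -2.281]
contact_force: [-2.3, -2.9, 1.7]
gripper_width: 0.3
```

Request:
{"api": "send_rows", "payload": {
  "plan": [
    [[0,2,-0.4],[0.03,0,0]],
    [[0,4,-0.9],[0.07,0,0]],
    [[0,6,-1.2],[0.12,0,0]],
    [[0,7,-1.5],[0.15,0,0]],
    [[0,7,-1.5],[0.15,0,0]]
  ]
}}

```text
time_s: 8.52
tcp_pos: [469.9, 13.0, 151.5]
ee_rot: [1.44, 1.57, 0.999]
contact_force: [-0.2, 0.3, 0.6]
gripper_width: 0.7
```

```bash
python3 -c "
from h import *
fin();go(104,106)"
```

```text
wrist 1337 dial by line 120.1 by mean 121.6
scene 38 dial by line 122.0 by mean 123.3
104 t 8.62 pos [469.9  12.8 151.5] zyaw -25.3 F [ 0.4 -0.4 -0.1] w 0.3
shift [ 0.5 -2.8  0.7] turn [-0.064  0.    -0.   ] j7 -0.53
106 t 8.62 pos [469.9  12.8 151.5] zyaw -25.3 F [ 0.4 -0.4 -0.1] w 0.3
shift [ 0.5 -1.4  0.2] turn [-0.029  0.    -0.   ] j7 -0.53
```

Four clicks are in (120.1°). I'll back off (-y), lift straight up and move clear.

Request:
{"api": "send_rows", "payload": {
  "plan": [
    [[0,-4,0],[0,0,0]],
    [[-15,-6,0],[0,0,0]],
    [[-50,-6,0],[0,0,0]],
    [[-90,-6,0],[0,0,0]],
    [[-120,-6,0],[0,0,0]]
  ]
}}

```text
time_s: 9.25
tcp_pos: [467.5, 7.0, 274.3]
ee_rot: [0.855, 1.569, 0.413]
contact_force: [0.5, -0.8, -0.6]
gripper_width: 0.5
```

Request:
{"api": "send_rows", "payload": {
  "plan": [
    [[-30,-40,0],[0,0,0]],
    [[-30,-80,0],[0,0,0]],
    [[-30,-120,0],[0,0,0]],
    [[-30,-150,0],[0,0,0]],
    [[-30,-150,0],[0,0,0]]
  ]
}}

```text
time_s: 9.88
tcp_pos: [402.3, -130.5, 302.7]
ee_rot: [1.078, 1.569, 0.632]
contact_force: [0.2, 0.2, 0.2]
gripper_width: 0.3
```

```bash
python3 - <<'E'
from h import *
from station import arm
import cv2
fin(); to([500,-100,300],0)
f=arm.get_image("scene");cv2.imwrite('pics/s3.png',f["image"])
P=cloud(f);Q=P[170:270,225:305].reshape(-1,3);z=Q[:,2]
print(cv2.minAreaRect(Q[(z>98)&(z<122)&(np.hypot(Q[:,0]-513,Q[:,1]-8)<135)][:,:2].astype(np.float32)))
a=np.load('scene0.npz')["image"].astype(int);d=np.abs(a-f["image"]).max(2)
cv2.imwrite('pics/d3.png',np.hstack([f["image"],cv2.cvtColor((np.clip(d*3,0,255)).astype(np.uint8),cv2.COLOR_GRAY2BGR)])[:, :][::1, ::1])
im=cv2.imread('pics/d3.png');cv2.imwrite('pics/d3.png',cv2.resize(im,(800,300)))
E
```

```text
wrist few 0
scene 41 dial by line 123.0 by mean 124.2
t 9.97 pos [ 403.2 -128.2  302.2] zyaw -25.3 F [ 0.6  0.7 -0.3] w 0.5
shift [ 2.4 66.9 75.5] turn [-0.442  0.001 -0.001] j7 -0.38
((512.4158935546875, 10.659461975097656), (204.4625701904297, 158.47561645507812), 22.025285720825195)
```

View pics/d3.png

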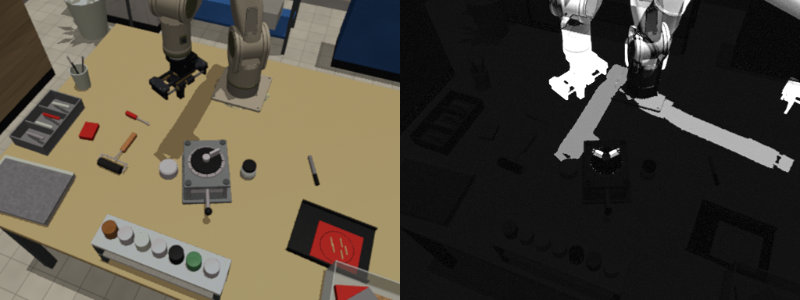

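The difference image shows changes only at the arm, its shadow and the fin (around (608,152)). The press and the other items are unchanged, and the arm touches nothing, so I'm handing in.

```bash
python3 -c "
from station import arm
print(arm.close_job())"
```

```text
the job is handed in; nothing more can be done
None
```

I turned the dial four clicks clockwise by pushing the fin with the closed fingertips. Each time I stopped just past half-way and let the dial run into the stop by itself. The job took about 10 s, with about 5 N at the fin, and the arm is raised well clear.

- **Dial angle:** the wrist camera read 30.4°, 60.4°, 90.2° and 120.1° after the four clicks. It was not measured while moving, but the fingertip stopped at about 107–108° on the last push, short of the fourth stop.
- **Last check disagrees a little:** after the arm moved away, the wrist camera no longer had the fin in view. The coarser scene camera read about 123°, against 122° just before. That camera's positions differ from the top camera's by 3–4 mm, so I take this as camera error.
- **Press and other items:** the press fit came within about 1 mm and 0.2° of the start. Comparing before and after pictures from the scene camera, only the arm, its shadow and the fin changed.

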